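# Clear the stray from the cup caddy and refill its place

### The arm

A 6-joint arm with a two-finger parallel gripper is mounted at the origin on a cart in front of the work surface, level with it; the furniture and walls round the work are solid. World frame = base frame: x ahead of the robot, y to its left, z up, the work surface at z = 0. Lengths are in mm, angles in rad, forces in N, time in s.
With the tool pointing down it reaches from about 350 to 775 mm from the base axis. Payload 7.3 kg.
Tool frame: the origin (TCP) lies on the centre line of the jaws, within the pads' length; the fingertips stand 14 mm ahead of it and the grasp point (between the pads) lies 5 mm behind it; z points along the fingers, y is the line along which they close (so a half turn about z gives the same grasp; the last joint's range is limited). The gripper opens to 92 mm and grips with 3 to 60 N. Pads are 19 mm wide; open, the fingers measure 130 mm over their backs; the gripper's body (75 mm by 190 mm) begins 47 mm behind the grasp point.
Start: joints at [1.088, 0.342, 1.524, -0, 1.275, -0.146], TCP at [173.481, 495.528, 240.741] pointing down, gripper open.
Joint ranges: [-2.53, 2.53], [-0.77, 2.02], [0.04, 2.7], [-1, 4.14], [0.28, 2.66], [-3.11, 3.11]. Speed limits (rad/s): [2.57, 2.57, 3.14, 3.14, 3.14, 3.14].

### API

Orientations are given as [roll, pitch, yaw] about the fixed x, y, z axes, in that order (R = Rz(yaw) Ry(pitch) Rx(roll)).
In Python, from plant import get_obs, capture, bot, spot_in, trace, pinpoint gives the robot as it stands.
- The arm moves only by the tool play_rows, never from a script. Its argument "rows" is a list of rows, each a list of 2 entries, a list of its own where there are three numbers: the shift along the world's x, y, z in units of 3 cm (1.0 is 3 cm), then the turn, a rotation vector about the world's x, y, z in units of 8 degrees (1.0 is 8 degrees). A call has 1 to 12 rows; each row shifts and turns the commanded pose from where the row before left it; what a row does not reach is not made up. A row lasts 1/8 s, in which the tool goes at most 62.5 mm and 10.7 degrees, less where a joint would pass 70% of its speed; a pose out of reach is approached as far as the arm can. A call with a number of a shift or a turn outside -1 to 1 is refused whole. A call with a gripper value outside its range is refused whole. "hand" is the opening, from -1 (shut) to 1 (fully open), set as the call begins (left out, the last holds). The fingers move at their own pace and stop on an object; the grip force is fixed at half the most. Time passes only in rows, so rows that do not move let the fingers close. It gives the time, the measured TCP pose, the force, the opening and the grip force at its end, in the units of the state.
- get_obs(): the state, without advancing time (a new reading comes with each control period).
- capture(name): name is "scene" or "top" or "wrist"; returns a dict with "frame" (480x640x3 uint8, red, green, blue), "fov_y" (degrees; the focal length in pixels is half the picture's height over the tangent of half this angle, whatever the lens; pixels are square), "cx", "cy" (the principal point, pixels), "rvec" (rotation vector, rad) and "tvec" (3), from world to camera coordinates, as OpenCV has them; the wrist camera has in their place "hand_eye" (4x4, takes a point from camera to tool coordinates, whose origin is the TCP and whose axes are the flange's). Camera axes: x right, y down, z forward; pixel columns grow to the right and rows downward; lengths in mm; the calibration is good to about 2 mm. A picture is of the moment at which its call begins: read the wrist's pose just before it. There is no depth.
- bot.close_job(): hands the job in; it is judged then, once.
Trained networks look in the newest picture that a camera, given by its name, has taken for a name from the list of things; names that differ only in an ending like _2 or _b are one class to them, and where a whole thing is asked for, a point or a joint stands for the part that bears it (a point fixed in the world has none). Each returns a list of dicts, best first, with "p" (0 to 1); they miss things now and then, are a little off and sometimes report something else, mostly with a low value. They report only what shows in the picture. A call takes as long as a camera call.
- spot_in(query, camera): "at" ([row, column] in pixels, amid what is visible of it).
- trace(query, camera): "mask" (480x640 bool, what is visible of it) and "at" ([row, column] in pixels, amid what is visible of it).
- pinpoint(query, camera): "at" ([row, column] in pixels: a listed point, or the origin of a listed thing).
The state is a dict: "time": time; "joint_positions": joint angles; "dq": joint speeds; "tau": joint torques, N m; "tool_pos": TCP position; "tcp_rot": TCP orientation; "contact_force": force on the tool from outside, world axes, zero at the start; "moment": the same for the moment, N m; "grip_width": finger opening in mm; "finger_force": force on a finger pad.
Only numpy, scipy, OpenCV 4.12 (cv2) and the standard library are available. Lean on these libraries where they do the work, as an engineer would, in place of code of your own. Each camera call takes 0.05 s, during which the arm holds its last target. There are 200 camera calls.

### The job

One of the three places in the steel cup caddy has been taken by a stray, either the steel ring mould or the steel shaker. Move that stray to where it belongs: the ring mould goes standing in the shallow steel tray, the shaker upright on the wooden board. Put the spare sauce cup in the freed place, so that all three places hold an upright cup sitting flat; leave whichever of mould and shaker is already outside where it stands, and drop nothing.

Things in the scene. Friction and masses are not known exactly. Their poses are not given: they have to be found in the camera images.
- caddy: steel cup caddy, fixed: a floorless frame of 4 mm strips 12 mm high, 244 x 84 mm, with three square bays of 76 mm in a row along its x axis, small carrying loops 10 mm high at both ends; things in it stand on the table itself. Origin: centre of its underside, z up
- bay_1 (a point): centre of bay 1 of the caddy at table height (80 mm to -x of the caddy's origin)
- bay_2 (a point): centre of bay 2 of the caddy at table height (at the caddy's origin)
- bay_3 (a point): centre of bay 3 of the caddy at table height (80 mm to +x of the caddy's origin)
- cup_a: white sauce cup, a round open ramekin: 62 mm across the rim, 54 mm across the foot, 34 mm high, 0.1 kg; origin: centre of its underside, z up; starts in one of the bays
- cup_b: white sauce cup, a round open ramekin: 62 mm across the rim, 54 mm across the foot, 34 mm high, 0.1 kg; origin: centre of its underside, z up; starts in another bay
- cup_spare: white sauce cup, a round open ramekin: 62 mm across the rim, 54 mm across the foot, 34 mm high, 0.1 kg; origin: centre of its underside, z up; starts outside on the table beyond the tray or the board, left or right of the caddy's far end
- ring_mould: plain steel ring mould, an open straight-walled tube standing on end: 64 mm across, 50 mm high; origin: centre of its lower opening, z up. Starts in a bay of the caddy or outside on the table left or right of the caddy's far end
- shaker: steel shaker, a closed upright cylinder 52 mm across and 88 mm high with a perforated, slightly narrowed top from 62 mm up; origin: centre of its underside, z up. Starts in a bay of the caddy or outside on the table, as the ring mould does: exactly one of the two is in the caddy
- tray: shallow open steel tray, loose, 180 (x) x 120 (y) mm and 33 mm high over the rolled rim; walls and floor 3 mm, inside 174 x 114 mm; origin: centre of its underside, z up. Empty, on the left or right of the robot, the board on the other side
- board: plain wooden board, loose, lying flat, 220 (x) x 160 (y) x 14 mm; origin: centre of its underside, z up; things stand on it at 14 mm

How it is judged (in metres and radians):
At the end, for the whole second after the job is handed in: All three cups upright, flat and still in bays (14 mm of a bay centre). Stray mould: upright on the tray floor (within 60/30 mm in x/y of its centre), or stray shaker: upright on the board (within 100/67 mm); still; tilts under 0.12 rad. The other of the two within 30 mm of its start, upright ((horizontal distance between cup_a and bay_1 below 0.014 m or horizontal distance between cup_a and bay_2 below 0.014 m or horizontal distance between cup_a and bay_3 below 0.014 m) and height (world z) of each of cup_a, cup_b, cup_spare below 0.005 m and angle between each of cup_a, cup_b, cup_spare's own z axis and vertical below 0.12 rad and linear speed of each of cup_a, cup_b, cup_spare below 0.02 m/s and (horizontal distance between cup_b and bay_1 below 0.014 m or horizontal distance between cup_b and bay_2 below 0.014 m or horizontal distance between cup_b and bay_3 below 0.014 m) and (horizontal distance between cup_spare and bay_1 below 0.014 m or horizontal distance between cup_spare and bay_2 below 0.014 m or horizontal distance between cup_spare and bay_3 below 0.014 m) and ((x of ring_mould in the frame of tray between -0.06 and 0.06 m and y of ring_mould in the frame of tray between -0.03 and 0.03 m and z of ring_mould in the frame of tray between -0.002 and 0.009 m and angle between each of ring_mould, shaker's own z axis and vertical below 0.12 rad and linear speed of ring_mould below 0.02 m/s and distance of shaker from where it was at the start of the episode below 0.03 m) or (x of shaker in the frame of board between -0.1 and 0.1 m and y of shaker in the frame of board between -0.067 and 0.067 m and z of shaker in the frame of board between 0.01 and 0.019 m and angle between each of shaker, ring_mould's own z axis and vertical below 0.12 rad and linear speed of shaker below 0.02 m/s and distance of ring_mould from where it was at the start of the episode below 0.03 m))); the robot touches nothing.
It fails at once if the spare sauce cup falls freely, faster than 0.7 m/s (a drop of more than about 25 mm) (linear speed of cup_spare above 0.7 m/s and contact force between the fingers and cup_spare below 0.05 N).
It fails at once if the ring mould falls freely, faster than 0.7 m/s (a drop of more than about 25 mm) (linear speed of ring_mould above 0.7 m/s and contact force between the fingers and ring_mould below 0.05 N).
It fails at once if the shaker falls freely, faster than 0.7 m/s (a drop of more than about 25 mm) (linear speed of shaker above 0.7 m/s and contact force between the fingers and shaker below 0.05 N).
It also fails if it takes over 54 s, if anything falls off the work surface, if the arm or the gripper's body presses on something with over 40 N, if the wrist force passes 120 N, or if a joint passes its speed limit or range.

## Working session

There is one attempt and no reset: what is moved stays moved. The work goes in short steps, Python scripts to look and compute and a tool call to move; the robot and the scene stay as the last step left them, time stands still between calls to the robot, and variables do not carry over. Pictures are saved under pics/ and viewed, at most 10 in all, crops included, and the job is handed in when it is done.

Besides the shell and the picture viewer there is one more tool, called after "Call:" by a JSON object that holds its "api" and its "payload". play_rows: Moves the arm, as the interface text tells. Shifts and turns lie within -1 to 1; 1 stands for 3 cm of shift or 8 degrees of turn. Its arguments: {"type":"object","properties":{"rows":{"type":"array"},"hand":{"type":"number"}},"required":["rows"]}

```bash
mkdir -p pics; cat > h.py <<'E'
import numpy as np, cv2
from scipy.spatial.transform import Rotation as Ro
from plant import get_obs, capture, bot, spot_in, trace, pinpoint
def cam(c,obs=None):
    f=240/np.tan(np.radians(c["fov_y"])/2)
    if "rvec" in c:
        R=Ro.from_rotvec(np.ravel(c["rvec"])).as_matrix(); t=np.ravel(c["tvec"])
        return f,c["cx"],c["cy"],R.T,-R.T@t
    H=np.array(c["hand_eye"]); Rt=Ro.from_euler("xyz",obs["tcp_rot"]).as_matrix()
    return f,c["cx"],c["cy"],Rt@H[:3,:3],Rt@H[:3,3]+np.array(obs["tool_pos"])
def px2w(K,at,z):
    f,cx,cy,R,o=K; d=R@np.array([(at[1]-cx)/f,(at[0]-cy)/f,1.]); return o+d*(z-o[2])/d[2]
def w2px(K,p):
    f,cx,cy,R,o=K; q=R.T@(np.array(p)-o); return q[1]/q[2]*f+cy,q[0]/q[2]*f+cx
E
cat > l.py <<'E'
from h import *
ims=[]
for n in ["scene","top"]:
    c=capture(n); K=cam(c); ims.append(c["frame"]); print(n,"campos",K[4].round())
    for q in ["caddy","bay_1","bay_2","bay_3","cup_a","ring_mould","shaker","tray","board"]:
        for r in pinpoint(q,n)[:4]: 
            if r["p"]>.2: print(q,round(r["p"],2),np.round(r["at"]),px2w(K,r["at"],0)[:2].round(1))
for n,i in zip("st",ims): cv2.imwrite(f"pics/{n}0.png",i[:,:,::-1])
print(get_obs())
E
python3 l.py
```

```text
scene campos [  85. -874.  882.]
caddy 0.85 [256. 332.] [558.5  -3.3]
caddy 0.22 [254. 333.] [ 5.612e+02 -3.000e-01]
bay_1 0.97 [244. 365.] [639.7  -5.7]
bay_1 0.87 [255. 337.] [567.3  -6.3]
bay_1 0.74 [264. 297.] [479.5   7.8]
bay_2 0.97 [244. 365.] [639.7  -5.7]
bay_2 0.87 [255. 337.] [567.3  -6.3]
bay_2 0.74 [264. 297.] [479.5   7.8]
bay_3 0.97 [244. 365.] [639.7  -5.7]
bay_3 0.87 [255. 337.] [567.3  -6.3]
bay_3 0.74 [264. 297.] [479.5   7.8]
cup_a 0.78 [265. 298.] [479.9   5.8]
ring_mould 0.93 [316. 419.] [ 621.4 -237.9]
ring_mould 0.47 [252. 330.] [558.8   8.9]
tray 0.68 [190. 219.] [428.9 346. ]
board 0.77 [385. 352.] [ 425.6 -316.7]
top campos [ 324.    3. 1217.]
bay_1 0.91 [198. 326.] [643.  -16.8]
bay_2 0.91 [198. 326.] [643.  -16.8]
bay_3 0.91 [198. 326.] [643.  -16.8]
cup_a 0.68 [267. 317.] [474.8   4.8]
ring_mould 0.59 [208. 417.] [ 618.1 -235.6]
shaker 0.61 [230. 318.] [564.1   1.1]
tray 0.77 [289. 172.] [424.  341.8]
board 0.56 [291. 456.] [ 417.6 -321.9]
{'time': 1.0, 'joint_positions': array([ 1.08799070e+00,  3.41977489e-01,  1.52409798e+00, -3.34545502e-05,
        1.27540769e+00, -1.46028109e-01]), 'dq': array([ 5.94566190e-04,  8.70254575e-04, -1.05714513e-03,  6.10805515e-04,
       -1.97411643e-03,  4.66280852e-05]), 'tau': array([-4.58270570e-04, -4.31135952e+01, -2.44478989e+01,  7.16894749e-02,
        4.83912486e-02, -2.15393817e-05]), 'tool_pos': array([173.4938473 , 495.5199858 , 240.75290538]), 'tcp_rot': array([3.14148899e+00, 4.75973973e-05, 2.80482487e+00]), 'contact_force': array([-0.24204278, -0.55064947,  0.12462421]), 'moment': array([ 0.02649297, -0.00973494,  0.00937018]), 'finger_force': 0.0, 'grip_width': 91.52103764135525}
```

```bash
python3 -c "
import cv2,numpy as np
s=cv2.imread('pics/s0.png');t=cv2.imread('pics/t0.png')
cv2.imwrite('pics/st.png',np.vstack([cv2.resize(s[150:450,120:560],None,fx=1,fy=1),t[130:380,100:540]]))
cv2.imwrite('pics/tc.png',cv2.resize(t[150:350,120:520],(800,400),interpolation=2))"
```

```text
(no output)
```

View pics/st.png

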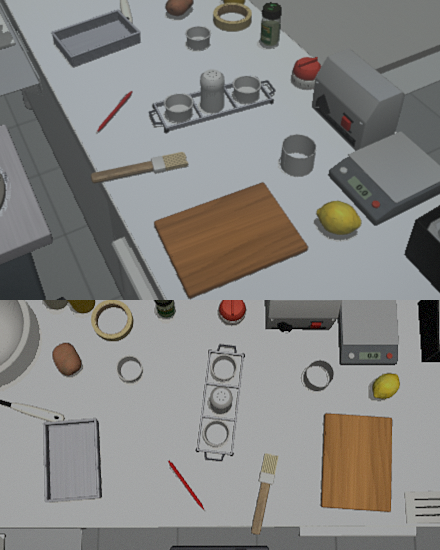

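View pics/tc.png

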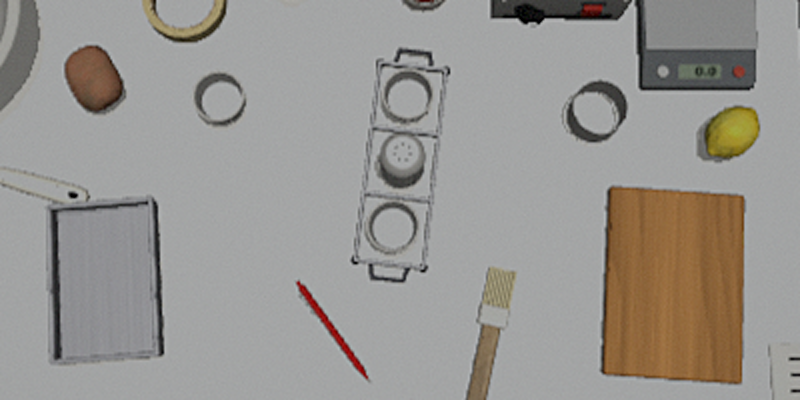

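The stray is the shaker, in the middle bay (top picture row 228, col 321). The mould stands on the right, the spare cup on the left at about row 200, col 230, and the board is on the right. I'll measure these from the top view.

```bash
python3 - <<'E'
from h import *
c=capture("top");K=cam(c)
g=lambda x,y,z: px2w(K,(150+y/2,120+x/2),z)[:2].round(1)
P=[g(378,62,12),g(447,69,12),g(355,262,12),g(425,268,12)]
print("caddy",P,np.mean(P,0)); d=P[0]+P[1]-P[2]-P[3]; print(np.degrees(np.arctan2(d[1],d[0])))
print("shaker",g(403,150,88),"spare rim",g(220,99,34),"near cup",g(391,228,34),"far cup",g(407,97,34))
for q in ["cup_spare","shaker","board","ring_mould"]:
    for r in trace(q,"top"):
        if r["p"]>.3:
            ct=max(cv2.findContours(r["mask"].astype("uint8"),0,1)[0],key=cv2.contourArea)
            rc=cv2.minAreaRect(ct); print(q,round(r["p"],2),rc, px2w(K,rc[0][::-1],30)[:2].round(1))
c=capture("wrist")
print(np.array(c["hand_eye"]).round(2),c["fov_y"])
E
```

```text
caddy [array([681.6,  23.4]), array([673. , -59.4]), array([441. ,  49.4]), array([434. , -31.9])] [557.4    -4.625]
-6.3651035228876305
shaker [558.1  -5.9] spare rim [630.1 207.7] near cup [477.9   7.5] far cup [632.6 -11.1]
cup_spare 0.95 ((228.5, 197.5), (25.0, 25.0), 90.0) [635.9 212.1]
shaker 0.67 ((320.0, 229.5), (27.0, 22.0), 90.0) [559.4  -2.9]
board 0.58 ((456.70452880859375, 291.7751770019531), (69.9910888671875, 96.29574584960938), 2.045408248901367) [ 414.4 -315.2]
ring_mould 0.55 ((456.6555480957031, 291.9881286621094), (69.95842742919922, 96.70116424560547), 1.9749338626861572) [ 414.  -315.1]
[[  -0.     -0.96   -0.28   77.02]
 [   1.     -0.     -0.     -0.44]
 [   0.     -0.28    0.96 -143.43]
 [   0.      0.      0.      1.  ]] 69.84903656282204
```

Call:
{"api": "play_rows", "payload": {"rows": [[[0.64, -0.834, 0], [0, 0, 0.081]], [[0.64, -0.834, 0], [0, 0, 0.081]], [[0.64, -0.834, 0], [0, 0, 0.081]], [[0.64, -0.834, 0], [0, 0, 0.081]], [[0.64, -0.834, 0], [0, 0, 0.081]], [[0.64, -0.834, 0], [0, 0, 0.081]], [[0.64, -0.834, 0], [0, 0, 0.081]], [[0.64, -0.834, 0], [0, 0, 0.081]], [[0.64, -0.834, 0], [0, 0, 0.081]], [[0.64, -0.834, 0], [0, 0, 0.081]]], "hand": 1}}

```text
time: 2.55
tool_pos: [366.1, 244.5, 240.9]
tcp_rot: [3.141, 0.0, 2.918]
contact_force: [-0.6, -0.6, -0.1]
grip_width: 91.9
finger_force: 0.0
```

Call:
{"api": "play_rows", "payload": {"rows": [[[0.64, -0.834, 0], [0, 0, 0.081]], [[0.64, -0.834, 0], [0, 0, 0.081]], [[0.64, -0.834, 0], [0, 0, 0.081]], [[0.64, -0.834, 0], [0, 0, 0.081]], [[0.64, -0.834, 0], [0, 0, 0.081]], [[0.64, -0.834, 0], [0, 0, 0.081]], [[0.64, -0.834, 0], [0, 0, 0.081]], [[0.64, -0.834, 0], [0, 0, 0.081]], [[0.64, -0.834, 0], [0, 0, 0.081]], [[0.64, -0.834, 0], [0, 0, 0.081]], [[0, 0, 0], [0, 0, 0]]]}}

```text
time: 3.92
tool_pos: [558.3, -6.5, 240.3]
tcp_rot: [-3.141, -0.0, 3.029]
contact_force: [-0.4, 0.1, -0.2]
grip_width: 91.7
finger_force: 0.0
```

```bash
cat > w.py <<'E'
from h import *
import sys
o=get_obs(); c=capture("wrist"); K=cam(c,o); cv2.imwrite(f"pics/{sys.argv[1]}.png",c["frame"][:,:,::-1])
print(o["time"],o["tool_pos"],np.degrees(o["tcp_rot"]))
for q in sys.argv[2:]:
    for r in pinpoint(q,"wrist"):
        if r["p"]>.3: print("pin",q,round(r["p"],2),np.round(r["at"]),px2w(K,r["at"],0)[:2].round(1))
E
python3 w.py w1 caddy bay_2 shaker cup_a
```

```text
3.925 [558.28464524  -6.46148259 240.28563512] [-1.79992275e+02 -3.63995061e-03  1.73527093e+02]
pin shaker 0.93 [217. 325.] [560.5  -7.9]
pin cup_a 0.92 [143. 332.] [481.7   9.4]
pin cup_a 0.71 [280. 331.] [637.5  -9.5]
```

View pics/w1.png

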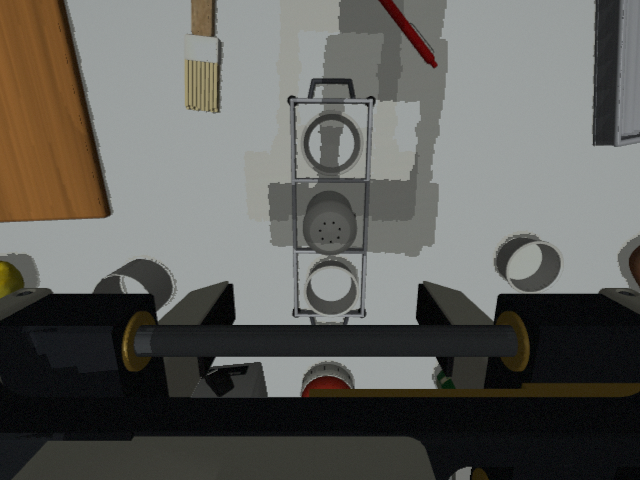

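The shaker's top is at about row 230, col 329. The caddy corners are at (100,292), (100,371), (315,294) and (316,365), and the spare cup's rim is at about (262,534).

```bash
python3 - <<'E'
from h import *
o=get_obs(); c=capture("wrist"); K=cam(c,o)
P=np.array([px2w(K,p,12)[:2] for p in [(100,292),(100,371),(315,294),(316,365)]]);d=P[2]+P[3]-P[0]-P[1]
print(P.round(1),P.mean(0).round(1),np.degrees(np.arctan2(d[1],d[0])))
print("shaker",px2w(K,(230,329),88),"spare",px2w(K,(264,533),34),"mould",px2w(K,(282,132),50))
for q in ["shaker","cup_spare"]:
  for r in trace(q,"wrist"):
    if r["p"]>.3:
        y,x=np.nonzero(r["mask"]); b=(y.min(),y.max(),x.min(),x.max()); print(q,b,r["p"],px2w(K,((b[0]+b[1])/2,(b[2]+b[3])/2),17))
  for r in pinpoint(q,"wrist"): print("pin",r["p"],px2w(K,r["at"],0))
E
```

```text
[[434.5 -24.5]
 [443.2  54.4]
 [672.1 -55. ]
 [682.8  29.6]] [558.1   1.1] -6.597812459977214
shaker [553.50487031  -0.71370674  88.        ] spare [628.59951587 213.20092748  34.        ] mould [ 595.92086226 -212.37122565   50.        ]
shaker (np.int64(192), np.int64(256), np.int64(300), np.int64(354)) 0.61 [564.07165691  -3.34831582  17.        ]
pin 0.6 [557.52401677  -3.70253325   0.        ]
cup_spare (np.int64(239), np.int64(293), np.int64(494), np.int64(560)) 0.87 [637.47833298 216.72330933  17.        ]
pin 0.97 [636.06788437 211.87352774   0.        ]
```

Call:
{"api": "play_rows", "payload": {"rows": [[[0, 0.1, -0.9], [0, 0, 0]], [[0, 0, -0.9], [0, 0, 0]], [[0, 0, -0.9], [0, 0, 0]], [[0, 0, -0.9], [0, 0, 0]], [[0, 0, -0.9], [0, 0, 0]], [[0, 0, -0.9], [0, 0, 0]], [[0, 0, -0.7], [0, 0, 0]], [[0, 0, -0.47], [0, 0, 0]], [[0, 0, 0], [0, 0, 0]]]}}

```text
time: 5.55
tool_pos: [557.0, -1.7, 42.9]
tcp_rot: [3.141, -0.002, 3.031]
contact_force: [0.1, 0.3, 0.6]
grip_width: 91.9
finger_force: 0.0
```

Call:
{"api": "play_rows", "payload": {"rows": [[[0, 0, 0], [0, 0, 0]], [[0, 0, 0], [0, 0, 0]], [[0, 0, 0], [0, 0, 0]], [[0, 0, 0], [0, 0, 0]], [[0, 0, 0], [0, 0, 0]], [[0, 0, 0], [0, 0, 0]]], "hand": -1}}

```text
time: 6.3
tool_pos: [557.6, -1.9, 43.9]
tcp_rot: [3.142, 0.0, 3.031]
contact_force: [-0.2, -0.3, 2.3]
grip_width: 51.8
finger_force: 30.0
```

Call:
{"api": "play_rows", "payload": {"rows": [[[0, 0, 0.5], [0, 0, 0]], [[0, 0, 0.8], [0, 0, 0]], [[0, 0, 0.9], [0, 0, 0]], [[-0.3, -0.6, 0.8], [0, 0, 0]], [[-0.4, -0.9, 0], [0, 0, 0]], [[-0.5, -1, 0], [0, 0, 0]], [[-0.5, -1, 0], [0, 0, 0]], [[-0.5, -1, 0], [0, 0, 0]], [[-0.5, -1, 0], [0, 0, 0]], [[-0.5, -1, 0], [0, 0, 0]], [[-0.5, -1, 0], [0, 0, 0]], [[-0.5, -1, 0], [0, 0, 0]]]}}

```text
time: 7.8
tool_pos: [430.9, -257.8, 134.4]
tcp_rot: [-3.142, 0.0, 3.031]
contact_force: [0.4, -0.2, -1.8]
grip_width: 51.3
finger_force: 30.0
```

Call:
{"api": "play_rows", "payload": {"rows": [[[0, -0.8, 0], [0, 0, 0]], [[0, -0.5, 0], [0, 0, 0]], [[0, 0, -0.7], [0, 0, 0]], [[0, 0, -0.7], [0, 0, 0]], [[0, 0, -0.5], [0, 0, 0]], [[0, 0, -0.2], [0, 0, 0]], [[0, 0, 0], [0, 0, 0]]]}}

```text
time: 8.68
tool_pos: [431.7, -295.8, 70.6]
tcp_rot: [3.141, -0.0, 3.031]
contact_force: [-0.1, 0.5, -1.7]
grip_width: 51.7
finger_force: 30.0
```

```bash
python3 - <<'E'
from h import *
o=get_obs();print(o["tool_pos"],o["grip_width"],o["finger_force"])
c=capture("scene");cv2.imwrite("pics/s1.png",cv2.resize(c["frame"][200:460,200:560,::-1],None,fx=1.6,fy=1.6))
E
```

```text
[ 431.71512465 -295.80022558   70.57254025] 51.71059724789607 29.99963343143463
```

View pics/s1.png

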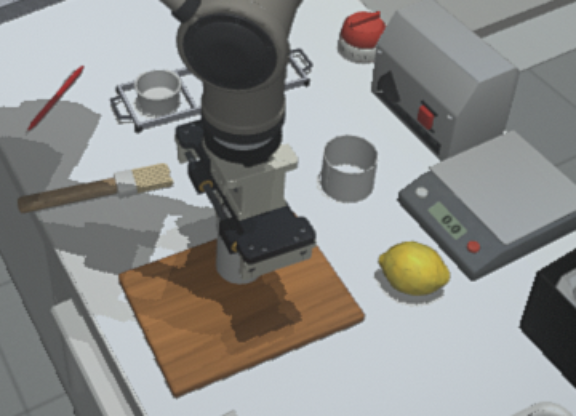

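The shaker is held upright, about 13 mm above the board near picture (238,278), and the mould is clear at (349,170). I'll lower it and release.

Call:
{"api": "play_rows", "payload": {"rows": [[[0, 0, -0.25], [0, 0, 0]], [[0, 0, -0.15], [0, 0, 0]], [[0, 0, -0.05], [0, 0, 0]], [[0, 0, 0], [0, 0, 0]]]}}

```text
time: 9.22
tool_pos: [431.4, -295.8, 57.8]
tcp_rot: [3.142, 0.0, 3.031]
contact_force: [-2.0, 1.3, 5.7]
grip_width: 51.3
finger_force: 30.0
```

Call:
{"api": "play_rows", "payload": {"rows": [[[0, 0, 0], [0, 0, 0]], [[0, 0, 0], [0, 0, 0]], [[0, 0, 0], [0, 0, 0]], [[0, 0, 0], [0, 0, 0]], [[0, 0, 0.6], [0, 0, 0]], [[0, 0, 0.9], [0, 0, 0]], [[0, 0, 1], [0, 0, 0]], [[0, 0, 1], [0, 0, 0]], [[0, 0, 1], [0, 0, 0]]], "hand": 1}}

```text
time: 10.35
tool_pos: [431.4, -295.8, 193.1]
tcp_rot: [3.141, -0.0, 3.031]
contact_force: [0.1, -0.3, 0.9]
grip_width: 92.1
finger_force: 0.0
```

Call:
{"api": "play_rows", "payload": {"rows": [[[0.38, 0.94, 0], [0, 0, 0]], [[0.38, 0.94, 0], [0, 0, 0]], [[0.38, 0.94, 0], [0, 0, 0]], [[0.38, 0.94, 0], [0, 0, 0]], [[0.38, 0.94, 0], [0, 0, 0]], [[0.38, 0.94, 0], [0, 0, 0]], [[0.38, 0.94, 0], [0, 0, 0]], [[0.38, 0.94, 0], [0, 0, 0]], [[0.38, 0.94, 0], [0, 0, 0]], [[0.38, 0.94, 0], [0, 0, 0]]]}}

```text
time: 11.6
tool_pos: [545.7, -12.9, 192.0]
tcp_rot: [3.142, -0.0, 3.031]
contact_force: [0.5, -0.6, 0.2]
grip_width: 91.3
finger_force: 0.0
```

Call:
{"api": "play_rows", "payload": {"rows": [[[0.35, 0.94, 0], [0, 0, 0]], [[0.35, 0.94, 0], [0, 0, 0]], [[0.35, 0.94, 0], [0, 0, 0]], [[0.35, 0.94, 0], [0, 0, 0]], [[0.35, 0.94, 0], [0, 0, 0]], [[0.35, 0.94, 0], [0, 0, 0]], [[0.35, 0.94, 0], [0, 0, 0]], [[0.35, 0.94, 0], [0, 0, 0]], [[0, 0, 0], [0, 0, 0]]]}}

```text
time: 12.72
tool_pos: [629.5, 213.6, 191.4]
tcp_rot: [3.141, -0.0, 3.033]
contact_force: [0.5, 0.8, -0.0]
grip_width: 91.7
finger_force: 0.0
```

```bash
python3 - <<'E'
from h import *
o=get_obs(); c=capture("wrist"); K=cam(c,o); t=capture("top"); T=cam(t)
print(o["time"],o["tool_pos"])
for n,k in (("wrist",K),("top",T)):
  for q in ["cup_spare","shaker"]:
    for r in trace(q,n):
      if r["p"]>.3:
        y,x=np.nonzero(r["mask"]); b=(y.min(),y.max(),x.min(),x.max()); print(n,q,b,r["p"],px2w(k,((b[0]+b[1])/2,(b[2]+b[3])/2),34))
    for r in pinpoint(q,n): print("pin",r["p"],px2w(k,r["at"],0))
cv2.imwrite("pics/w2.png",np.vstack([c["frame"][:300,:,::-1],t["frame"][150:350,:,::-1]]))
E
```

```text
12.725 [629.45673415 213.57362283 191.43511939]
wrist cup_spare (np.int64(4), np.int64(296), np.int64(11), np.int64(157)) 0.41 [535.48765885  18.4332595   34.        ]
pin 0.81 [635.74994972 214.30639232   0.        ]
top cup_spare (np.int64(193), np.int64(209), np.int64(231), np.int64(241)) 0.59 [626.4504329  193.60034325  34.        ]
pin 0.51 [627.95011014 208.74222062   0.        ]
top shaker (np.int64(271), np.int64(295), np.int64(437), np.int64(467)) 0.67 [ 434.15460454 -304.27910359   34.        ]
pin 0.92 [ 430.73703038 -291.17014057    0.        ]
pin 0.18 [482.11308992   5.54965044   0.        ]
```

View pics/w2.png

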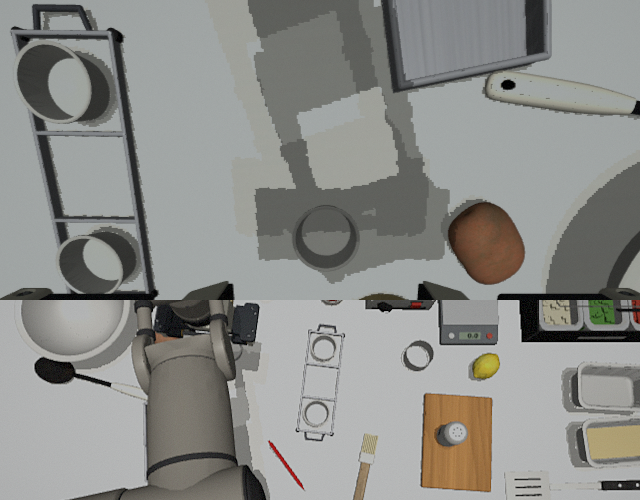

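The shaker stands upright on the board. The spare cup's rim is at about row 236, col 327, and a potato lies beside it with its near edge at about col 449.

```bash
python3 - <<'E'
from h import *
o=get_obs(); c=capture("wrist"); K=cam(c,o)
I=cv2.cvtColor(c["frame"],cv2.COLOR_RGB2GRAY)
cv2.imwrite("pics/w3.png",cv2.resize(c["frame"][190:300,270:540,::-1],None,fx=2.9,fy=2.9,interpolation=2))
for z in (0,20,34): print(z,"potato L",px2w(K,(238,449),z)[:2],"rim", px2w(K,(236,327),z)[:2])
# predict rim/foot outline for candidate
for p in [(629,213),(635,214)]:
    for R,z in((31,34),(27,0)):
        q=np.array([w2px(K,(p[0]+R*np.cos(a),p[1]+R*np.sin(a),z)) for a in np.arange(0,6.3,.05)]); print(p,z,q.min(0).round(),q.max(0).round())
    
E
```

```text
0 potato L [657.60509801 333.59464027] rim [641.77659021 211.15165318]
20 potato L [651.36422524 326.80498841] rim [636.47869185 211.65647311]
34 potato L [646.9956143  322.05223211] rim [632.77016299 212.00984707]
(629, 213) 34 [198. 293.] [264. 362.]
(629, 213) 0 [197. 300.] [249. 354.]
(635, 214) 34 [204. 295.] [270. 364.]
(635, 214) 0 [203. 302.] [255. 356.]
```

View pics/w3.png

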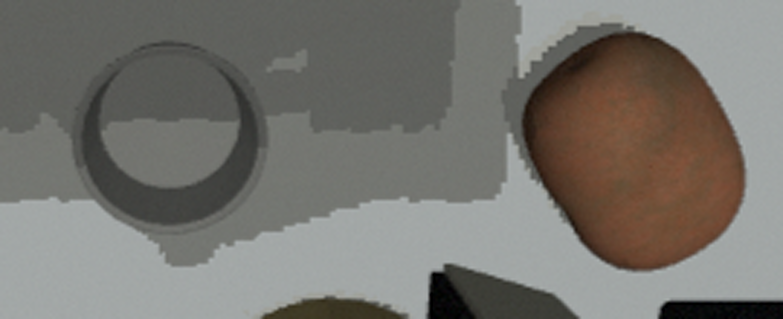

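```bash
python3 - <<'E'
from h import *
o=get_obs(); c=capture("wrist"); K=cam(c,o); t=capture("top"); T=cam(t)
P=np.array([px2w(K,p,12)[:2] for p in [(132,37),(132,127),(217,55),(218,137)]]); print(P.round(1),P.mean(0))
Q=np.array([px2w(T,(150+y-300,x),12)[:2] for y,x in [(364,306.5),(370,341),(401,301.5),(406,335.5)]]); print(Q.round(1),Q.mean(0))
for n,k in(("wrist",K),("top",T)):
  for r in pinpoint("bay_2",n): print(n,r["p"],px2w(k,r["at"],0)[:2])
  for r in pinpoint("cup_a",n): print(n,"cup",r["p"],px2w(k,r["at"],0)[:2])
cv2.imwrite("pics/t2.png",cv2.resize(np.hstack([c["frame"][0:300,0:170,::-1],cv2.resize(t["frame"][165:295,290:360,::-1],(162,300),interpolation=2)]),None,fx=2,fy=2))
E
```

```text
[[513.9 -36. ]
 [522.9  44.1]
 [590.9 -45.7]
 [600.6  32.3]] [557.07953271  -1.31547625]
[[600.4  29.1]
 [585.9 -52.8]
 [511.5  40.5]
 [499.7 -39.2]] [549.38725668  -5.59846207]
wrist cup 0.95 [637.60691699 -10.92393853]
wrist cup 0.88 [482.2414944   11.04533649]
top 0.87 [639.51392807 -14.8563788 ]
top cup 0.72 [480.92430171   3.89763888]
top cup 0.68 [643.48486669 -12.69401977]
```

Call:
{"api": "play_rows", "payload": {"rows": [[[0.2, 0, -0.9], [0, 0, 0]], [[0, 0, -0.9], [0, 0, 0]], [[0, 0, -0.9], [0, 0, 0]], [[0, 0, -0.9], [0, 0, 0]], [[0, 0, -0.9], [0, 0, 0]], [[0, 0, -0.6], [0, 0, 0]], [[0, 0, -0.3], [0, 0, 0]], [[0, 0, 0], [0, 0, 0]]]}}

```text
time: 14.58
tool_pos: [635.5, 211.7, 30.0]
tcp_rot: [-3.142, -0.0, 3.031]
contact_force: [0.1, 0.0, 0.1]
grip_width: 91.9
finger_force: 0.0
```

View pics/t2.png

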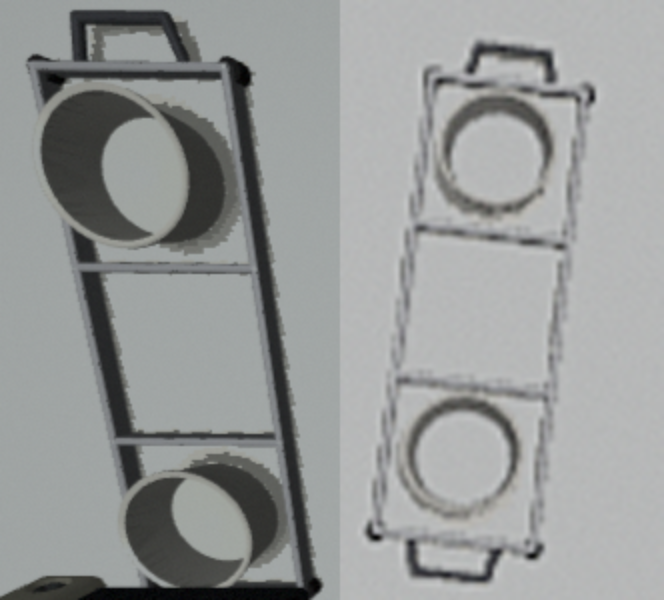

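The free bay's corners agree between the two cameras, with a centre near (558, -2.5). Closing on the cup.

Call:
{"api": "play_rows", "payload": {"rows": [[[0, 0, 0], [0, 0, 0]], [[0, 0, 0], [0, 0, 0]], [[0, 0, 0], [0, 0, 0]], [[0, 0, 0], [0, 0, 0]], [[0, 0, 0], [0, 0, 0]]], "hand": -1}}

```text
time: 15.2
tool_pos: [635.7, 211.9, 30.6]
tcp_rot: [3.141, 0.001, 3.031]
contact_force: [-1.1, 0.9, 2.8]
grip_width: 59.4
finger_force: 30.0
```

Call:
{"api": "play_rows", "payload": {"rows": [[[0, 0, 0.4], [0, 0, 0]], [[0, 0, 0.8], [0, 0, 0]], [[0, 0, 0.9], [0, 0, 0]], [[0, 0, 0.5], [0, 0, 0]], [[0, 0, 0], [0, 0, 0]]]}}

```text
time: 15.82
tool_pos: [636.1, 211.8, 109.5]
tcp_rot: [3.141, 0.002, 3.031]
contact_force: [0.3, 0.3, -1.1]
grip_width: 59.4
finger_force: 30.0
```

```bash
python3 - <<'E'
from h import *
c=capture("scene");w=capture("wrist")
cv2.imwrite("pics/s2.png",np.hstack([cv2.resize(c["frame"][150:300,240:400,::-1],(400,375),interpolation=2),cv2.resize(w["frame"][150:300,210:450,::-1],(400,375))]))
E
```

```text
(no output)
```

View pics/s2.png

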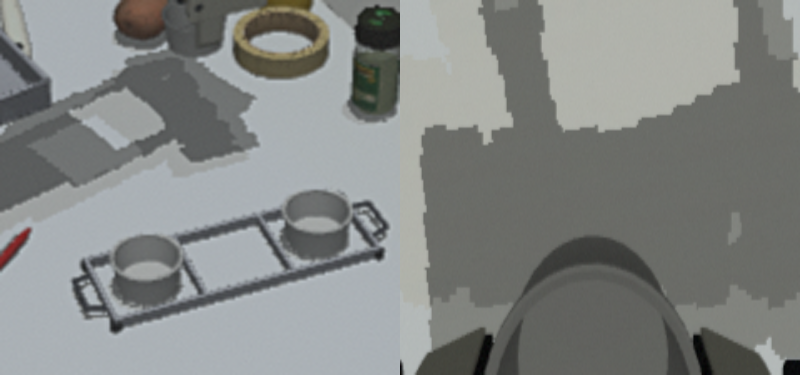

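The cup is held level; in the crop its rim is centred at col 592, which is picture col 325. I'll work out how far it sits off the TCP.

```bash
python3 - <<'E'
from h import *
o=get_obs(); c=capture("wrist"); K=cam(c,o); p=o["tool_pos"]; print(p)
for dx in (-6,-3,0,3,6):
    q=np.array([w2px(K,(p[0]+dx+31*np.cos(a),p[1]+31*np.sin(a),p[2]+3.5)) for a in np.arange(0,6.3,.02)]); print(dx,q[:,0].min().round(1),(q[:,1].min()+q[:,1].max())/2)
E
```

```text
[634.93028757 211.58074674 107.25348409]
-6 242.6 324.4967007364552
-3 249.3 325.241208228785
0 256.0 325.9777459728117
3 262.6 326.7064412581908
6 269.1 327.4274186782395
```

Call:
{"api": "play_rows", "payload": {"rows": [[[-0.2, -0.5, 0], [0, 0, 0]], [[-0.29, -0.8, 0], [0, 0, 0]], [[-0.29, -0.8, 0], [0, 0, 0]], [[-0.29, -0.8, 0], [0, 0, 0]], [[-0.29, -0.8, 0], [0, 0, 0]], [[-0.29, -0.8, 0], [0, 0, 0]], [[-0.29, -0.8, 0], [0, 0, 0]], [[-0.29, -0.8, 0], [0, 0, 0]], [[-0.25, -0.65, 0], [0, 0, 0]], [[-0.1, -0.4, 0], [0, 0, 0]], [[0, 0, -0.5], [0, 0, 0]], [[0, 0, 0], [0, 0, 0]]]}}

```text
time: 17.48
tool_pos: [557.1, -2.2, 91.4]
tcp_rot: [3.141, -0.003, 3.031]
contact_force: [0.4, 0.1, -0.9]
grip_width: 59.1
finger_force: 30.0
```

```bash
python3 - <<'E'
from h import *
o=get_obs(); print(o["tool_pos"],o["grip_width"])
c=capture("scene");w=capture("wrist")
cv2.imwrite("pics/s3.png",np.hstack([cv2.resize(c["frame"][190:310,250:410,::-1],(400,300),interpolation=2),cv2.resize(w["frame"][60:300,200:460,::-1],(400,369))[:300]]))
cv2.imwrite("pics/s3.png",np.hstack([cv2.resize(c["frame"][190:310,250:410,::-1],(400,300),interpolation=2),cv2.resize(w["frame"][80:310,160:466,::-1],(400,300))]))
E
```

```text
[557.14435923  -2.15837773  91.40500169] 59.126193704286145
```

View pics/s3.png

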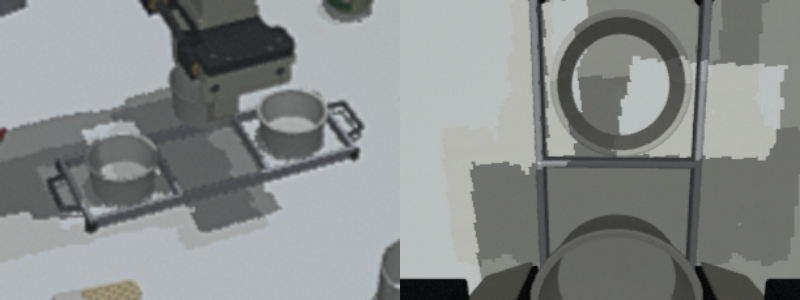

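The cup is centred over the bay: cup centre at col 617 against a strip midpoint of about 618. Lowering.

Call:
{"api": "play_rows", "payload": {"rows": [[[0, 0, -0.5], [0, 0, 0]], [[0, 0, -0.6], [0, 0, 0]], [[0, 0, -0.5], [0, 0, 0]], [[0, 0, -0.3], [0, 0, 0]], [[0, 0, 0], [0, 0, 0]], [[0, 0, 0], [0, 0, 0]]]}}

```text
time: 18.32
tool_pos: [558.5, -2.8, 36.6]
tcp_rot: [3.142, 0.001, 3.031]
contact_force: [0.1, 0.2, -0.4]
grip_width: 59.1
finger_force: 30.0
```

Call:
{"api": "play_rows", "payload": {"rows": [[[0, 0, -0.1], [0, 0, 0]], [[0, 0, -0.06], [0, 0, 0]], [[0, 0, 0], [0, 0, 0]]]}}

```text
time: 18.7
tool_pos: [558.0, -2.8, 31.3]
tcp_rot: [3.142, -0.0, 3.031]
contact_force: [-0.0, 0.4, -0.2]
grip_width: 59.5
finger_force: 30.0
```

Call:
{"api": "play_rows", "payload": {"rows": [[[0, 0, -0.03], [0, 0, 0]], [[0, 0, -0.02], [0, 0, 0]], [[0, 0, 0], [0, 0, 0]]]}}

```text
time: 19.08
tool_pos: [558.1, -2.8, 30.5]
tcp_rot: [3.142, 0.0, 3.031]
contact_force: [-2.4, 0.7, 4.6]
grip_width: 59.4
finger_force: 30.0
```

Contact with the table. Opening, then rising.

Call:
{"api": "play_rows", "payload": {"rows": [[[0, 0, 0], [0, 0, 0]], [[0, 0, 0], [0, 0, 0]], [[0, 0, 0], [0, 0, 0]], [[0, 0, 0], [0, 0, 0]], [[0, 0, 0.5], [0, 0, 0]], [[0, 0, 0.8], [0, 0, 0]], [[0, 0, 1], [0, 0, 0]], [[0, 0, 1], [0, 0, 0]], [[0, 0, 1], [0, 0, 0]], [[0, 0, 1], [0, 0, 0]], [[-0.5, 0, 0.5], [0, 0, 0]], [[0, 0, 0], [0, 0, 0]]], "hand": 1}}

```text
time: 20.58
tool_pos: [543.2, -2.8, 206.0]
tcp_rot: [-3.142, 0.003, 3.031]
contact_force: [0.0, -0.2, -1.2]
grip_width: 91.5
finger_force: 0.0
```

```bash
python3 w.py w4 cup_a bay_2; python3 - <<'E'
from h import *
c=capture("scene");a=cv2.imread("pics/w4.png")
cv2.imwrite("pics/s4.png",np.hstack([cv2.resize(c["frame"][190:440,250:500,::-1],(400,400),interpolation=2),cv2.resize(a[50:350,160:460],(400,400))]))
E
```

```text
20.575 [543.23121649  -2.78991356 205.99082972] [-179.99890427    0.19819372  173.65939474]
pin cup_a 0.98 [159. 329.] [482.3   7.4]
pin cup_a 0.64 [304. 327.] [637.4 -11.4]
```

View pics/s4.png

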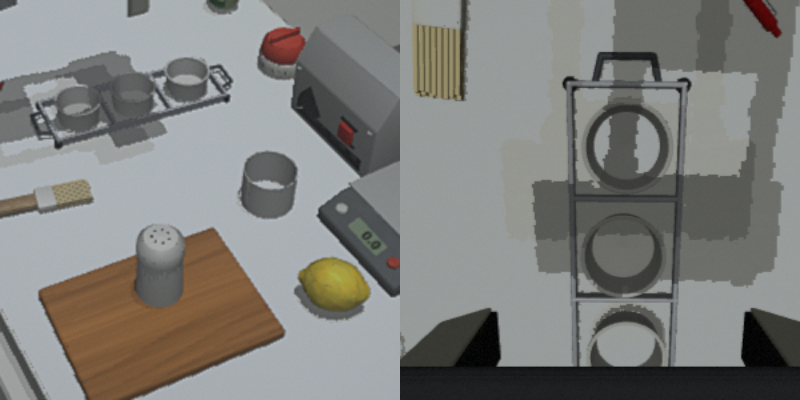

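All three cups sit upright in the bays and the spare is flat and centred. The shaker stands on the board and the mould hasn't moved.

```bash
python3 -c "
from plant import bot
print(bot.close_job())"
```

```text
the job is handed in; nothing more can be done
None
```

The stray was the shaker: it now stands upright on the board, the spare cup is in the middle bay so all three bays hold a cup, the mould was left where it stood, and the job was handed in at about 21 s without a verdict being returned.

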